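# Tip the brass ferrule out of the two-bay parts tray

## Robot

A 7-joint arm with a two-finger parallel gripper is mounted at the origin on the work surface. World frame = base frame: x ahead of the robot, y to its left, z up, the work surface at z = 0. Lengths are in m, angles in rad, forces in N, time in s.
With the tool pointing down it reaches from about 0.35 to 0.9 m from the base axis. Payload 8.1 kg.
Tool frame: the origin (TCP) lies at the very end of the fingers, on their centre line; the grasp point (between the pads) lies 19 mm behind it (grasp_offset is the distance from the TCP to the grasp point, in m); z points along the fingers, y is the line along which they close (so a half turn about z gives the same grasp; the last joint's range is limited). The gripper opens to 92 mm and grips with 3 to 60 N. Pads are 19 mm wide; open, the fingers measure 130 mm over their backs; the gripper's body (75 mm by 190 mm) begins 47 mm behind the grasp point.
Start: joints at [1.167, 0.434, 0.025, 1.573, -0.012, 1.134, -0.075], TCP at [0.185, -0.597, 0.227] pointing down, gripper open.
Joint ranges: [-2.62, 2.62], [-0.44, 2.09], [-1.27, 1.32], [0.08, 2.57], [-1.32, 4.46], [0.12, 2], [-2.74, 2.74]. Speed limits (rad/s): [2.22, 2.22, 3.01, 3.01, 3.14, 3.14, 3.14].

## Interface

Orientations are given as a rotation vector (axis times angle).
In Python, from cell import observe, get_image, camera_params, sign_off, silhouettes, grasp_offset gives the robot as it stands. The module is installed in compiled form; this text tells all that it offers.
- The arm moves only by the tool jog_arm, never from a script. Its argument "motion" is a list that holds one entry, the list of rows, each a list of 7 numbers: the shift along the tool's x, y, z in m, then the turn, a rotation vector about the tool's x, y, z in rad, then the closure, from -1 (fully open) to 1 (shut), so that 0 is half open. In form: [[[dx, dy, dz, wx, wy, wz, hand], ...]]. A call has 1 to 10 rows; each row is the pose to reach, as a shift and turn from the pose commanded when the call began, along the tool's axes at that moment; what a row does not reach only later rows make up. A row lasts 1/12 s, in which the tool goes at most 41.7 mm and 7.16 degrees, less where a joint would pass 70% of its speed; a pose out of reach is approached as far as the arm can. A call with a gripper value outside its range is refused whole. The fingers move at their own pace and stop on an object; "force" is the grip in N (left out, the last holds). Time passes only in rows, so rows that repeat a pose let the fingers close. It gives the time, the measured TCP pose, the force, the opening and the grip force at its end, in the units of the state.
- observe(): the state, without advancing time (a new reading comes with each control period).
- get_image(name): name is "scene" or "top" or "wrist"; returns the picture (384x512x3 uint8, red, green, blue); there is no depth.
- camera_params(name): a dict with "vertical_fov" (degrees; the focal length in pixels is half the picture's height over the tangent of half this angle, whatever the lens; pixels are square), "cx", "cy" (the principal point, pixels), "T" (4x4, takes a point from camera to world coordinates). Camera axes: x right, y down, z forward; pixel columns grow to the right and rows downward; lengths in m; the calibration is good to about 2 mm. A picture is of the moment at which its call begins: read the wrist's pose just before it. camera_params takes no time and is no camera call; for the wrist camera it gives the pose at the moment of the call.
- sign_off(): hands the job in; it is judged then, once.
Trained networks look in the newest picture that a camera, given by its name, has taken for a name from the list of things; names that differ only in an ending like _2 or _b are one class to them, and where a whole thing is asked for, a point or a joint stands for the part that bears it (a point fixed in the world has none). Each returns a list of dicts, best first, with "p" (0 to 1); they miss things now and then, are a little off and sometimes report something else, mostly with a low value. They report only what shows in the picture. A call takes as long as a camera call. They do not tell look-alikes from the thing itself.
- silhouettes(query, camera): "mask" (384x512 bool, what is visible of it) and "pixel" ([column, row] in pixels, amid what is visible of it).
The state is a dict: "clock": time; "joints": joint angles; "dq": joint speeds; "joint_efforts": joint torques, N m; "position": TCP position; "ee_rot": TCP orientation; "force": force on the tool from outside, world axes, zero at the start; "ft_torque": the same for the moment, N m; "width": opening from 0.0 (shut) to 1.0 (fully open); "gripper_force": force on a finger pad.
Only numpy, scipy, OpenCV 4.12 (cv2) and the standard library are available. Lean on these libraries where they do the work, as an engineer would, in place of code of your own. Each camera call takes 0.05 s, during which the arm holds its last target. There are 200 camera calls.

## Task

Pick up the green two-bay parts tray by the white grip in its middle and tip the brass ferrule out of its bay into the white tub, keeping the black plug in the tray. Then put the tray back down flat on the bench, without dropping it. Do not touch the ferrule or the plug with the gripper, and leave the white tub standing where it is.

Things in the scene. Friction and masses are not known exactly. Their poses are not given: they have to be found in the camera images.
- tray: Green tray 170 (x) x 78 (y) mm, 0.22 kg, origin under its centre. Long sides 40 high, ends open. Divider at x=0 carries a white grip: 12 thick (x), 50 (y), 44 to 88 mm up; pinch it from above. A bay each side, 70 wide: floor 4 mm up, flat to |x|=40, then a ramp to a 14 mm lip at |x|=85. Tilting 45 deg about y empties the low end's bay over its lip; the divider holds the other. x is near world y.
- ferrule: Brass ferrule, a short cylinder 22 mm in diameter and 28 mm long, dark inside, 30 g. It starts on its side in one bay of the tray, either one, and rolls easily. Origin: its centre; y is the cylinder's axis.
- plug: Black plug, a solid cylinder 22 mm in diameter and 28 mm long, 16 g. It starts on its side in the tray's other bay and must stay in the tray. Origin: its centre; y is the cylinder's axis.
- white_tub: White open square tub, loose, 0.35 kg: 160 x 160 mm, 50 high, walls and floor 4 mm; origin under its centre, z up. It stands left or right of the tray; a like red tub, not wanted, stands on the other side. Farther out (over 0.5 m sideways) stand a 150 mm bottle and a tool block 135 mm high; a screwdriver lies behind the tray, 0.79 m from the robot.
Things that resemble listed ones, but are neither listed nor needed, are in the scene too. Of the things that look like the tray, take the one that is nearest to the robot's base at the start.

How it is judged:
By the outcome, as a careful person would: the job done as asked, in the order asked, and still so for the second after the job is handed in, with the robot touching nothing.
It also fails if it takes over 56 s, if anything falls off the work surface, if the arm or the gripper's body presses on something with over 40 N, if the wrist force passes 120 N, or if a joint passes its speed limit or range.

## Working session

There is one attempt and no reset: what is moved stays moved. The work goes in short steps, Python scripts to look and compute and a tool call to move; the robot and the scene stay as the last step left them, time stands still between calls to the robot, and variables do not carry over. Pictures are saved under pics/ and viewed, at most 10 in all, crops included, and the job is handed in when it is done.

Besides the shell and the picture viewer there is one more tool, called after "Call:" as a command line: name --argument value ..., lists and objects as JSON in quotes. jog_arm: Moves the arm, as the interface text tells. Its arguments: {"type":"object","properties":{"motion":{"type":"array"},"force":{"type":"number"}},"required":["motion"]}

```bash
mkdir -p pics; cat > h.py <<'E'
import numpy as np,cv2
from cell import *
from scipy.spatial.transform import Rotation as R
def ray(cam,px,z,P=None):
    P=P or camera_params(cam);f=192/np.tan(np.radians(P["vertical_fov"]/2))
    T=np.array(P["T"]);d=T[:3,:3]@[(px[0]-P["cx"])/f,(px[1]-P["cy"])/f,1];o=T[:3,3]
    return o+d*(z-o[2])/d[2]
def save(im,n): cv2.imwrite("pics/"+n,im[:,:,::-1])
E
python3 - <<'E'
from h import *
a=get_image("scene");b=get_image("top")
c=np.vstack([a,b]);save(cv2.resize(a,(768,576)),"s.png");save(cv2.resize(b,(768,576)),"t.png")
print(observe())
for n in ("scene","top"): print(n,{k:np.round(v,3).tolist() for k,v in camera_params(n).items()})
for q in ("tray","ferrule","plug","white_tub"):
  for d in silhouettes(q,"top"):
    m=d["mask"];ys,xs=np.nonzero(m)
    print(q,round(d["p"],2),d["pixel"],m.sum(),xs.min(),xs.max(),ys.min(),ys.max(),ray("top",d["pixel"],0.03).round(3),cv2.minAreaRect(np.c_[xs,ys].astype(np.float32)))
E
```

```text
{'clock': 0.1, 'joints': array([ 1.16737805,  0.43514739,  0.02493755,  1.57399769, -0.01157276,
        1.13405635, -0.07509884]), 'dq': array([ 0.00066408, -0.00078223,  0.00182849, -0.00341346, -0.00030497,
        0.00093311, -0.00122785]), 'joint_efforts': array([ 4.02759659e-03, -6.69131112e+01,  9.88736339e-01, -3.15144217e+01,
       -6.03799056e-02,  3.74498684e-02,  4.02139131e-05]), 'position': array([ 0.18500679, -0.59649115,  0.22603   ]), 'ee_rot': array([-3.10472544e+00, -4.70494718e-01,  5.63096467e-04]), 'force': array([ 0.70510158, -0.07442803, -0.30825774]), 'ft_torque': array([-0.01803568,  0.01776995, -0.0058921 ]), 'gripper_force': 0.0, 'width': 1.00269706920052}
scene {'vertical_fov': 51.835, 'cx': 260.241, 'cy': 196.242, 'T': [[-0.389, 0.676, -0.626, 1.268], [0.921, 0.283, -0.268, 0.189], [-0.004, -0.681, -0.732, 0.853], [0.0, 0.0, 0.0, 1.0]]}
top {'vertical_fov': 49.22, 'cx': 256.255, 'cy': 187.668, 'T': [[0.026, -0.993, 0.119, 0.446], [-1.0, -0.027, -0.006, -0.082], [0.009, -0.119, -0.993, 1.105], [0.0, 0.0, 0.0, 1.0]]}
tray 0.9 [226.5, 181.7] 1903 191 259 162 199 [ 0.588 -0.011  0.03 ] ((225.28050231933594, 180.97561645507812), (66.36934661865234, 32.35643768310547), 6.340191841125488)
tray 0.75 [419.5, 246.6] 2015 384 452 230 260 [ 0.435 -0.508  0.03 ] ((418.0, 245.0), (30.0, 68.0), 90.0)
tray 0.65 [337.0, 137.6] 2100 306 370 103 170 [ 0.713 -0.297  0.03 ] ((337.5882568359375, 136.3529510498047), (64.64527893066406, 33.84115219116211), 49.398704528808594)
plug 0.64 [218.2, 186.1] 101 211 221 179 190 [0.576 0.01  0.03 ] ((215.80001831054688, 184.90000915527344), (9.391485214233398, 11.627553939819336), 26.56505012512207)
white_tub 0.93 [118.3, 186.0] 4284 82 152 152 216 [0.569 0.267 0.03 ] ((116.9533920288086, 183.89846801757812), (68.86176300048828, 63.764591217041016), 1.9091522693634033)
```

View pics/s.png

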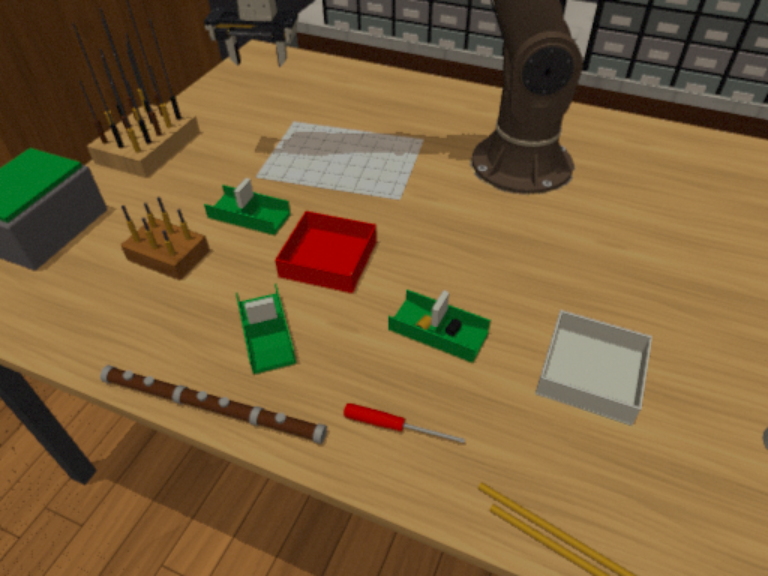

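View pics/t.png

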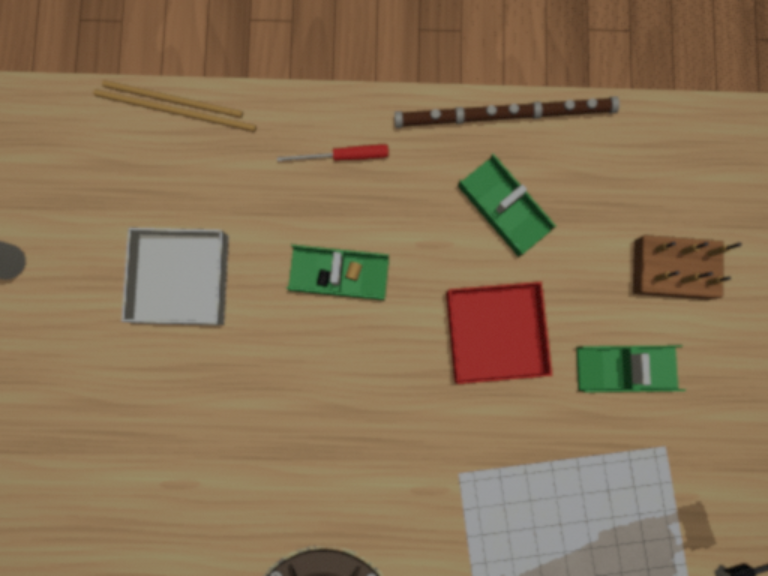

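Scene: three tray look-alikes, in top-view pixels: (226,182) at 0.59 m from the base, (419,247) at 0.67 m and (337,137) at 0.77 m. The nearest is (226,182). It holds the ferrule (orange, ~(236,180), right-hand bay, −y) and the black plug (~(216,185), left-hand bay). The white tub is at (118,186) to the left; the red one at (332,222) is unwanted.

```bash
python3 - <<'E'
from h import *
b=get_image("top");save(cv2.resize(b[145:220,170:280],None,fx=6,fy=6,interpolation=2),"c.png")
s=b[150:212,180:270].astype(int)
sat=s.max(2)-s.min(2);w=(sat<35)&(s.min(2)>110)
n,l,st,ce=cv2.connectedComponentsWithStats(w.astype(np.uint8))
for i in range(1,n):
  if st[i,4]>15: 
    p=ce[i]+[180,150];print("white",p,st[i],ray("top",p,.08))
m=max(silhouettes("tray","top"),key=lambda d:d["mask"][175:190,200:210].sum())["mask"]
ys,xs=np.nonzero(m);r=cv2.minAreaRect(np.c_[xs,ys].astype(np.float32))
q=np.array([ray("top",p,.03) for p in cv2.boxPoints(r)]);print(q,q.mean(0))
t=silhouettes("white_tub","top")[0]["mask"];ys,xs=np.nonzero(t)
q=np.array([ray("top",p,.05) for p in cv2.boxPoints(cv2.minAreaRect(np.c_[xs,ys].astype(np.float32)))]);print(q,q.mean(0))
print(R.from_rotvec(observe()["ee_rot"]).as_matrix().round(3))
T=np.array(camera_params("wrist")["T"]);print(T.round(3),camera_params("wrist")["vertical_fov"])
E
```

```text
white [223.44680851 177.60638298] [41 18  6 20 94] [ 0.59145976 -0.00637883  0.08      ]
[[ 0.55512686  0.07780368  0.03      ]
 [ 0.63844329  0.0719591   0.03      ]
 [ 0.62340962 -0.09670298  0.03      ]
 [ 0.54029423 -0.08932531  0.03      ]] [ 0.5893185  -0.00906638  0.03      ]
[[0.49265614 0.35001784 0.05      ]
 [0.65673275 0.35497608 0.05      ]
 [0.65344219 0.17695298 0.05      ]
 [0.48933457 0.17523456 0.05      ]] [0.57304141 0.26429536 0.05      ]
[[ 0.955  0.296 -0.   ]
 [ 0.296 -0.955  0.   ]
 [-0.    -0.    -1.   ]]
[[ 0.296 -0.91  -0.29   0.263]
 [-0.955 -0.283 -0.09  -0.573]
 [-0.     0.303 -0.953  0.384]
 [ 0.     0.     0.     1.   ]] 66.97403229252285
```

View pics/c.png

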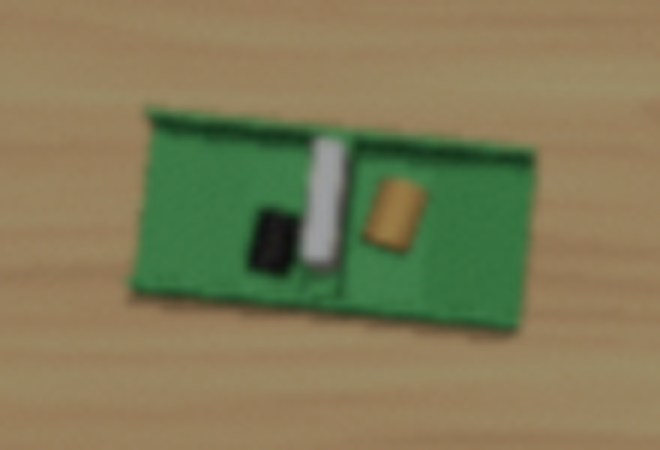

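The crop confirms it: ferrule in the right (−y) bay, plug in the left (+y) bay, white grip in between. Approaching now.

Call:
jog_arm --motion '[[[0.03, -0.025, 0, 0, 0, 0.02, -0.5], [0.06, -0.05, 0, 0, 0, 0.04, -0.5], [0.09, -0.07, 0, 0, 0, 0.08, -0.5], [0.12, -0.095, 0, 0, 0, 0.12, -0.5], [0.15, -0.12, 0, 0, 0, 0.16, -0.5], [0.18, -0.14, 0, 0, 0, 0.2, -0.5], [0.21, -0.165, 0, 0, 0, 0.25, -0.5], [0.24, -0.19, 0, 0, 0, 0.3, -0.5], [0.27, -0.21, 0, 0, 0, 0.35, -0.5], [0.3, -0.235, 0, 0, 0, 0.389, -0.5]]]'

```text
clock: 1.28
position: [0.403, -0.2826, 0.2271]
ee_rot: [3.138, -0.144, 0.001]
force: [0.6, 0.5, -0.2]
width: 0.751
gripper_force: 0.0
```

Call:
jog_arm --motion '[[[0.018, -0.033, 0, 0, 0, 0, -0.5], [0.036, -0.065, 0, 0, 0, 0, -0.5], [0.054, -0.1, 0, 0, 0, 0, -0.5], [0.072, -0.13, 0, 0, 0, 0, -0.5], [0.09, -0.163, 0, 0, 0, 0, -0.5], [0.108, -0.195, 0, 0, 0, 0, -0.5], [0.126, -0.228, 0, 0, 0, 0, -0.5], [0.144, -0.26, 0, 0, 0, 0, -0.5], [0.162, -0.293, 0, 0, 0, 0, -0.5], [0.162, -0.293, 0, 0, 0, 0, -0.5]]]'

```text
clock: 2.12
position: [0.5921, 0.0028, 0.2267]
ee_rot: [-3.134, 0.124, -0.003]
force: [-0.8, 1.1, -0.2]
width: 0.753
gripper_force: 0.0
```

```bash
python3 - <<'E'
from h import *
o=observe();P=camera_params("wrist");b=get_image("wrist");save(b,"w.png")
print(o["position"],o["joints"].round(3))
s=b.astype(int);w=((s.max(2)-s.min(2))<35)&(s.min(2)>110)
n,l,st,ce=cv2.connectedComponentsWithStats(w.astype(np.uint8))
for i in range(1,n):
  if st[i,4]>100: print("white",ce[i],st[i],ray("wrist",ce[i],.088,P))
for q in ("tray","ferrule","plug"):
  for d in silhouettes(q,"wrist"): print(q,round(d["p"],2),d["pixel"],d["mask"].sum(),ray("wrist",d["pixel"],.015,P).round(3))
E
```

```text
[0.59214803 0.00276285 0.22666967] [ 0.072  0.395 -0.228  1.643  0.092  1.112 -1.83 ]
white [ 54.51581555 185.87261814] [    0   125   115   133 10496] [0.59807322 0.21697926 0.088     ]
white [118.39830508 179.83474576] [105 125  28 111 236] [0.59938926 0.14702343 0.088     ]
white [264.06533575 174.30490018] [259 149  12  51 551] [ 0.59342549 -0.00788735  0.088     ]
tray 0.97 [488.2, 34.1] 4941 [ 0.719 -0.274  0.015]
tray 0.78 [264.3, 161.8] 7949 [ 0.59  -0.01   0.015]
ferrule 0.64 [282.3, 156.6] 343 [ 0.595 -0.034  0.015]
```

View pics/w.png

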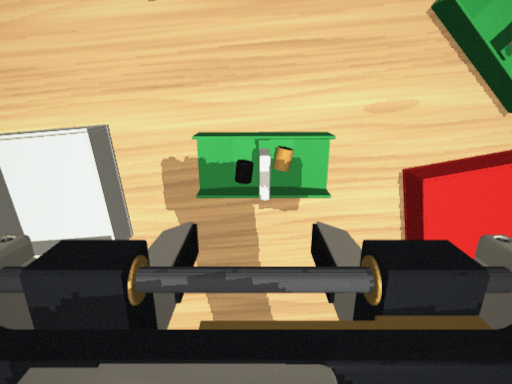

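The wrist view shows the tray square to the fingers: grip at (264,174), plug left (244,171), ferrule right (284,157). Descending part-way.

Call:
jog_arm --motion '[[[0, 0, 0.03, 0, 0, 0, -0.4], [0, 0, 0.06, 0, 0, 0, -0.4], [0, 0, 0.09, 0, 0, 0, -0.4], [0, 0, 0.11, 0, 0, 0, -0.4], [0, 0, 0.11, 0, 0, 0, -0.4], [0, 0, 0.11, 0, 0, 0, -0.4]]]'

```text
clock: 2.82
position: [0.5884, -0.0077, 0.1165]
ee_rot: [3.138, -0.142, -0.003]
force: [0.7, 0.1, 1.1]
width: 0.699
gripper_force: 0.0
```

```bash
python3 - <<'E'
from h import *
o=observe();P=camera_params("wrist");b=get_image("wrist");save(b,"w2.png")
p=o["position"];M=R.from_rotvec(o["ee_rot"]).as_matrix();print(p,M.round(3))
m=silhouettes("tray","wrist")
for d in m: print(d["p"],d["pixel"])
s=b.astype(int);w=((s.max(2)-s.min(2))<35)&(s.min(2)>110)
n,l,st,ce=cv2.connectedComponentsWithStats(w.astype(np.uint8))
for i in range(1,n):
  if st[i,4]>100: q=ray("wrist",ce[i],.075,P);print("white",ce[i],st[i],q,M.T@(q-p))
E
```

```text
[ 0.58836906 -0.00769613  0.11652779] [[ 0.996 -0.09  -0.002]
 [-0.09  -0.996 -0.001]
 [-0.002  0.001 -1.   ]]
0.89 [256.9, 184.3]
white [ 42.62756598 177.20821114] [  0 135  68 106 341] [0.6277339  0.13875512 0.075     ] [ 0.02606611 -0.14944335  0.0413444 ]
white [  8.33694581 212.25418719] [   0  165   26   75 1015] [0.60378151 0.17232545 0.075     ] [-0.000818   -0.18071519  0.04136691]
white [253.17327117 207.84071484] [ 244  168   18   80 1287] [ 0.59097319 -0.00801233  0.075     ] [2.70024643e-03 4.25646085e-05 4.15228372e-02]
```

View pics/w2.png

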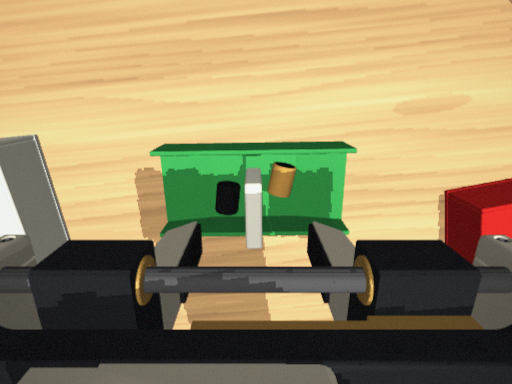

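The grip top (bright, rows 192–248 at column 253) is centred between the fingers. Descend, then close.

Call:
jog_arm --motion '[[[0, 0, 0.025, 0, 0, 0, -0.4], [0, 0, 0.045, 0, 0, 0, -0.4], [0, 0, 0.06, 0, 0, 0, -0.4], [0, 0, 0.065, 0, 0, 0, -0.4], [0, 0, 0.065, 0, 0, 0, 0.2], [0, 0, 0.065, 0, 0, 0, 0.5], [0, 0, 0.065, 0, 0, 0, 0.8], [0, 0, 0.065, 0, 0, 0, 1], [0, 0, 0.065, 0, 0, 0, 1], [0, 0, 0.065, 0, 0, 0, 1]]]' --force 45

```text
clock: 3.75
position: [0.5897, -0.0061, 0.0524]
ee_rot: [3.139, -0.139, 0.002]
force: [0.4, 0.2, 0.6]
width: 0.317
gripper_force: 0.0
```

Call:
jog_arm --motion '[[[0, 0, 0, 0, 0, 0, 1], [0, 0, 0, 0, 0, 0, 1], [0, 0, -0.005, 0, 0, 0, 1], [0, 0, -0.012, 0, 0, 0, 1], [0, 0, -0.02, 0, 0, 0, 1], [0, 0, -0.03, 0, 0, 0, 1], [0, 0, -0.04, 0, 0, 0, 1], [0, 0, -0.05, 0, 0, 0, 1], [0, 0, -0.058, 0, 0, 0, 1], [0, 0, -0.06, 0, 0, 0, 1]]]'

```text
clock: 4.58
position: [0.5903, -0.006, 0.1138]
ee_rot: [-3.138, 0.139, -0.004]
force: [0.2, -0.2, -1.2]
width: 0.127
gripper_force: 45.0
```

Gripped at 11.7 mm (the grip is 12). Lifting and starting the slow carry to the left.

Call:
jog_arm --motion '[[[0, 0, -0.015, 0, 0, 0, 1], [0, 0, -0.03, 0, 0, 0, 1], [0, -0.003, -0.045, 0, 0, 0, 1], [-0.001, -0.009, -0.055, 0, 0, 0, 1], [-0.002, -0.018, -0.06, 0, 0, 0, 1], [-0.004, -0.03, -0.06, 0, 0, 0, 1], [-0.005, -0.044, -0.06, 0, 0, 0, 1], [-0.007, -0.06, -0.06, 0, 0, 0, 1], [-0.009, -0.076, -0.06, 0, 0, 0, 1], [-0.011, -0.092, -0.06, 0, 0, 0, 1]]]'

```text
clock: 5.42
position: [0.5854, 0.089, 0.1705]
ee_rot: [-3.139, 0.136, 0.003]
force: [0.3, -0.7, -2.2]
width: 0.128
gripper_force: 45.0
```

Call:
jog_arm --motion '[[[-0.002, -0.016, 0, 0, 0, 0, 1], [-0.004, -0.033, 0, 0, 0, 0, 1], [-0.006, -0.05, 0, 0, 0, 0, 1], [-0.008, -0.067, 0, 0, 0, 0, 1], [-0.01, -0.084, 0, 0, 0, 0, 1], [-0.012, -0.1, 0, 0, 0, 0, 1], [-0.014, -0.117, 0, 0, 0, 0, 1], [-0.016, -0.133, 0, 0, 0, 0, 1], [-0.018, -0.148, 0, 0, 0, 0, 1], [-0.02, -0.16, 0, 0, 0, 0, 1]]]'

```text
clock: 6.25
position: [0.5794, 0.2505, 0.1707]
ee_rot: [-3.139, 0.135, 0.003]
force: [-0.7, -0.6, -2.2]
width: 0.13
gripper_force: 45.0
```

Call:
jog_arm --motion '[[[-0.002, -0.016, 0, 0, 0, 0, 1], [-0.004, -0.033, 0, 0, 0, 0, 1], [-0.006, -0.05, 0, 0, 0, 0, 1], [-0.008, -0.067, 0, 0, 0, 0, 1], [-0.01, -0.083, 0, 0, 0, 0, 1], [-0.012, -0.098, 0, 0, 0, 0, 1], [-0.013, -0.111, 0, 0, 0, 0, 1], [-0.014, -0.12, 0, 0, 0, 0, 1], [-0.014, -0.126, 0, 0, 0, 0, 1], [-0.014, -0.128, 0, 0, 0, 0, 1]]]'

```text
clock: 7.08
position: [0.5778, 0.3775, 0.1716]
ee_rot: [-3.138, 0.137, 0.0]
force: [-0.3, 0.1, -1.3]
width: 0.131
gripper_force: 45.0
```

```bash
python3 - <<'E'
from h import *
o=observe();b=get_image("scene");w=get_image("wrist")
M=R.from_rotvec(o["ee_rot"]).as_matrix();print(o["position"],M.round(3),o["joints"].round(2),o["force"].round(1),o["width"])
save(np.hstack([w[:,:400],b[130:384,200:][:,:312].copy() if 0 else cv2.resize(b[130:330,280:490],(400,384))]),"w3.png")
m=silhouettes("white_tub","wrist")
for d in m:print(d["p"],ray("wrist",d["pixel"],.01))
E
```

```text
[0.57784104 0.37748356 0.17156669] [[ 0.996 -0.087 -0.   ]
 [-0.087 -0.996  0.   ]
 [-0.    -0.    -1.   ]] [-0.5   0.6  -0.25  1.44  0.16  1.12 -2.44] [-0.3  0.1 -1.3] 0.13135715768596753
0.79 [0.59832407 0.22349271 0.01      ]
```

View pics/w3.png

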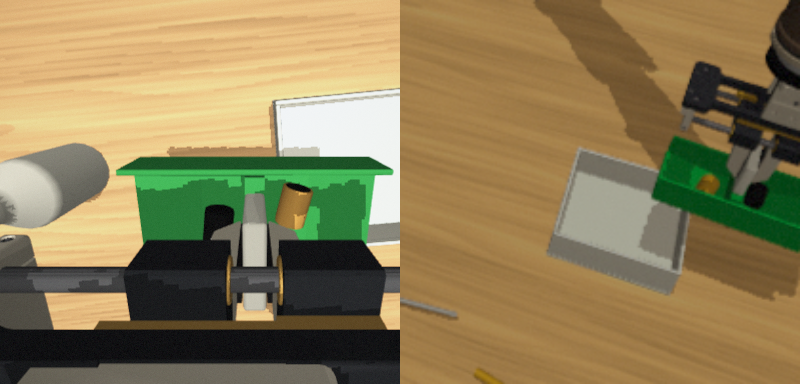

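Both parts are still in the tray, and its ferrule end is over the tub. j7 (−2.44) is near its limit (−2.74), so I'll lower and tilt only slightly first, to see how j7 responds.

Call:
jog_arm --motion '[[[0, 0, 0.008, 0, 0, 0, 1], [0, 0, 0.018, 0, 0, 0, 1], [0, 0, 0.028, 0, 0, 0, 1], [0, 0, 0.035, 0, 0, 0, 1], [0, 0, 0.037, 0.02, 0, 0, 1], [0, 0.003, 0.034, 0.05, 0, 0, 1], [0, 0.005, 0.031, 0.08, 0, 0, 1], [0, 0.006, 0.029, 0.1, 0, 0, 1], [0, 0.006, 0.029, 0.1, 0, 0, 1]]]'

```text
clock: 7.98
position: [0.5784, 0.3686, 0.1431]
ee_rot: [-3.038, 0.138, -0.008]
force: [-0.8, -0.0, -1.9]
width: 0.126
gripper_force: 45.0
```

```bash
python3 - <<'E'
from h import *
o=observe();print(o["position"],R.from_rotvec(o["ee_rot"]).as_matrix().round(3),o["joints"].round(3),o["clock"])
E
```

```text
[0.57836465 0.36855653 0.14309982] [[ 0.996 -0.09   0.01 ]
 [-0.091 -0.991  0.1  ]
 [ 0.001 -0.101 -0.995]] [-0.416  0.591 -0.294  1.55   0.109  0.954 -2.378] 7.9833
```

Call:
jog_arm --motion '[[[0, 0.004, -0.006, 0.07, 0, 0, 1], [0, 0.008, -0.011, 0.14, 0, 0, 1], [0, 0.012, -0.017, 0.21, 0, 0, 1], [0, 0.017, -0.022, 0.28, 0, 0, 1], [0, 0.022, -0.026, 0.35, 0, 0, 1], [0, 0.028, -0.03, 0.42, 0, 0, 1], [0, 0.034, -0.034, 0.49, 0, 0, 1], [0, 0.04, -0.038, 0.56, 0, 0, 1], [0, 0.046, -0.041, 0.63, 0, 0, 1], [0, 0.052, -0.043, 0.7, 0, 0, 1]]]'

```text
clock: 8.82
position: [0.5733, 0.3141, 0.1815]
ee_rot: [-2.337, 0.103, -0.047]
force: [0.2, 0.4, -3.9]
width: 0.125
gripper_force: 45.0
```

Call:
jog_arm --motion '[[[0, 0, 0, 0, 0, 0, 1], [0, 0, 0, 0, 0, 0, 1], [0, 0, 0, 0, 0, 0, 1], [0, 0, 0, 0, 0, 0, 1], [0, 0, 0, 0, 0, 0, 1], [0, 0, 0, 0, 0, 0, 1]]]'

```text
clock: 9.32
position: [0.572, 0.3162, 0.181]
ee_rot: [-2.341, 0.1, -0.044]
force: [-0.2, 0.1, -2.6]
width: 0.125
gripper_force: 45.0
```

```bash
python3 - <<'E'
from h import *
o=observe();b=get_image("scene");w=get_image("wrist")
print(o["position"],R.from_rotvec(o["ee_rot"]).as_matrix().round(3),o["joints"].round(2),o["force"].round(1))
save(np.hstack([w[:,:400],cv2.resize(b[130:330,280:490],(400,384))]),"w4.png")
E
```

```text
[0.57201312 0.31617252 0.1809603 ] [[ 0.996 -0.059  0.062]
 [-0.086 -0.695  0.714]
 [ 0.001 -0.717 -0.697]] [ 0.43  0.68 -0.9   1.87 -0.45  0.53 -1.57] [-0.2  0.1 -2.6]
```

View pics/w4.png

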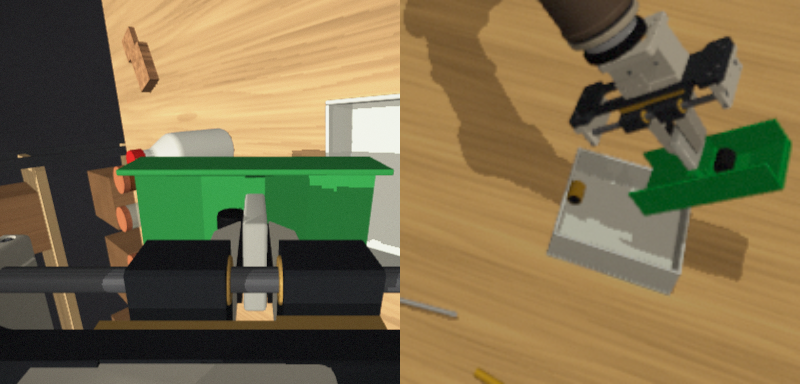

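The ferrule lies in the white tub and the plug is still held behind the divider. Tilting back to level.

Call:
jog_arm --motion '[[[0, -0.004, 0.007, -0.08, 0, 0, 1], [0, -0.007, 0.014, -0.16, 0, 0, 1], [0, -0.009, 0.022, -0.24, 0, 0, 1], [0, -0.011, 0.029, -0.32, 0, 0, 1], [0, -0.013, 0.037, -0.4, 0, 0, 1], [0, -0.014, 0.045, -0.48, 0, 0, 1], [0, -0.014, 0.053, -0.56, 0, 0, 1], [0, -0.013, 0.061, -0.64, 0, 0, 1], [0, -0.012, 0.068, -0.72, 0, 0, 1], [0, -0.01, 0.076, -0.8, 0, 0, 1]]]'

```text
clock: 10.25
position: [0.5777, 0.3774, 0.1356]
ee_rot: [3.136, -0.137, 0.003]
force: [-0.4, 0.2, -3.1]
width: 0.129
gripper_force: 45.0
```

Call:
jog_arm --motion '[[[0, 0, 0, 0, 0, 0, 1], [0, 0, 0, 0, 0, 0, 1], [0, 0, 0, 0, 0, 0, 1]]]'

```text
clock: 10.5
position: [0.5778, 0.3757, 0.1344]
ee_rot: [-3.138, 0.138, 0.0]
force: [-0.1, -0.1, -2.1]
width: 0.132
gripper_force: 45.0
```

```bash
python3 - <<'E'
from h import *
o=observe();print(o["position"],R.from_rotvec(o["ee_rot"]).as_matrix().round(3),o["joints"].round(3),o["clock"])
E
```

```text
[0.57782509 0.37569625 0.13444939] [[ 0.996 -0.088 -0.   ]
 [-0.088 -0.996  0.001]
 [-0.    -0.001 -1.   ]] [-0.517  0.629 -0.221  1.489  0.149  1.04  -2.432] 10.5
```

Call:
jog_arm --motion '[[[0, 0, -0.012, 0, 0, 0, 1], [0, 0, -0.025, 0, 0, 0, 1], [0, 0.003, -0.035, 0, 0, 0, 1], [0.001, 0.009, -0.04, 0, 0, 0, 1], [0.002, 0.018, -0.04, 0, 0, 0, 1], [0.004, 0.03, -0.04, 0, 0, 0, 1], [0.005, 0.044, -0.04, 0, 0, 0, 1], [0.007, 0.06, -0.04, 0, 0, 0, 1], [0.009, 0.076, -0.04, 0, 0, 0, 1], [0.011, 0.092, -0.04, 0, 0, 0, 1]]]'

```text
clock: 11.33
position: [0.5807, 0.2806, 0.1741]
ee_rot: [3.138, -0.14, -0.001]
force: [0.2, 0.6, -1.7]
width: 0.128
gripper_force: 45.0
```

Call:
jog_arm --motion '[[[0.002, 0.016, 0, 0, 0, 0, 1], [0.004, 0.033, 0, 0, 0, 0, 1], [0.006, 0.05, 0, 0, 0, 0, 1], [0.008, 0.067, 0, 0, 0, 0, 1], [0.01, 0.084, 0, 0, 0, 0, 1], [0.012, 0.1, 0, 0, 0, 0, 1], [0.014, 0.117, 0, 0, 0, 0, 1], [0.016, 0.133, 0, 0, 0, 0, 1], [0.018, 0.148, 0, 0, 0, 0, 1], [0.02, 0.16, 0, 0, 0, 0, 1]]]'

```text
clock: 12.17
position: [0.5865, 0.1194, 0.1745]
ee_rot: [3.138, -0.141, -0.0]
force: [0.2, -0.4, -1.4]
width: 0.13
gripper_force: 45.0
```

Call:
jog_arm --motion '[[[0.002, 0.016, 0, 0, 0, 0, 1], [0.004, 0.033, 0, 0, 0, 0, 1], [0.006, 0.05, 0, 0, 0, 0, 1], [0.008, 0.067, 0, 0, 0, 0, 1], [0.01, 0.083, 0, 0, 0, 0, 1], [0.012, 0.098, 0, 0, 0, 0, 1], [0.013, 0.111, 0, 0, 0, 0, 1], [0.014, 0.12, 0, 0, 0, 0, 1], [0.014, 0.126, 0, 0, 0, 0, 1], [0.014, 0.128, 0, 0, 0, 0, 1]]]'

```text
clock: 13.0
position: [0.5891, -0.0078, 0.1745]
ee_rot: [3.138, -0.14, -0.0]
force: [0.0, -0.5, -2.4]
width: 0.129
gripper_force: 45.0
```

Call:
jog_arm --motion '[[[0, 0, 0.01, 0, 0, 0, 1], [0, 0, 0.025, 0, 0, 0, 1], [0, 0, 0.042, 0, 0, 0, 1], [0, 0, 0.058, 0, 0, 0, 1], [0, 0, 0.074, 0, 0, 0, 1], [0, 0, 0.088, 0, 0, 0, 1], [0, 0, 0.1, 0, 0, 0, 1], [0, 0, 0.108, 0, 0, 0, 1], [0, 0, 0.11, 0, 0, 0, 1], [0, 0, 0.11, 0, 0, 0, 1]]]'

```text
clock: 13.83
position: [0.589, -0.0062, 0.064]
ee_rot: [-3.138, 0.138, 0.001]
force: [0.1, -0.5, -1.3]
width: 0.128
gripper_force: 45.0
```

Call:
jog_arm --motion '[[[0, 0, 0.002, 0, 0, 0, 1], [0, 0, 0.004, 0, 0, 0, 1], [0, 0, 0.006, 0, 0, 0, 1], [0, 0, 0.007, 0, 0, 0, 1], [0, 0, 0.008, 0, 0, 0, 1], [0, 0, 0.008, 0, 0, 0, 1]]]'

```text
clock: 14.33
position: [0.5892, -0.0067, 0.0565]
ee_rot: [3.138, -0.139, -0.0]
force: [-0.5, -0.3, -1.4]
width: 0.131
gripper_force: 45.0
```

Call:
jog_arm --motion '[[[0, 0, 0.001, 0, 0, 0, 1], [0, 0, 0.002, 0, 0, 0, 1], [0, 0, 0.002, 0, 0, 0, 1]]]'

```text
clock: 14.58
position: [0.5892, -0.0066, 0.0544]
ee_rot: [3.138, -0.139, -0.0]
force: [-0.6, 0.8, -2.6]
width: 0.129
gripper_force: 45.0
```

Call:
jog_arm --motion '[[[0, 0, 0.001, 0, 0, 0, 1], [0, 0, 0.002, 0, 0, 0, 1], [0, 0, 0.002, 0, 0, 0, 1]]]'

```text
clock: 14.83
position: [0.5894, -0.0066, 0.0534]
ee_rot: [3.138, -0.139, 0.001]
force: [-3.6, -0.1, 7.5]
width: 0.128
gripper_force: 45.0
```

Call:
jog_arm --motion '[[[0, 0, 0.001, 0, 0, 0, 1], [0, 0, 0.001, 0, 0, 0, 1]]]'

```text
clock: 15.0
position: [0.5895, -0.0066, 0.0533]
ee_rot: [3.138, -0.139, 0.001]
force: [-6.2, -0.3, 18.1]
width: 0.13
gripper_force: 45.0
```

On the bench. Relax the press, open, retreat.

Call:
jog_arm --motion '[[[0, 0, -0.001, 0, 0, 0, 1], [0, 0, -0.0015, 0, 0, 0, 0.8], [0, 0, -0.0015, 0, 0, 0, 0.6], [0, 0, -0.0015, 0, 0, 0, 0.4], [0, 0, -0.0015, 0, 0, 0, 0.2], [0, 0, -0.0015, 0, 0, 0, 0], [0, 0, -0.0015, 0, 0, 0, -0.2], [0, 0, -0.0015, 0, 0, 0, -0.2], [0, 0, -0.0015, 0, 0, 0, -0.2], [0, 0, -0.0015, 0, 0, 0, -0.2]]]'

```text
clock: 15.83
position: [0.5892, -0.0066, 0.053]
ee_rot: [3.138, -0.139, -0.0]
force: [-0.3, 0.5, 0.5]
width: 0.593
gripper_force: 0.0
```

Call:
jog_arm --motion '[[[0, 0, -0.01, 0, 0, 0, -0.2], [0, 0, -0.03, 0, 0, 0, -0.2], [0, 0, -0.05, 0, 0, 0, -0.2], [0, 0, -0.075, 0, 0, 0, -0.2], [0, 0, -0.1, 0, 0, 0, -0.2], [0, 0, -0.125, 0, 0, 0, -0.2], [0, 0, -0.15, 0, 0, 0, -0.2], [0, 0, -0.17, 0, 0, 0, -0.2], [0, 0, -0.17, 0, 0, 0, -0.2], [0, 0, -0.17, 0, 0, 0, -0.2]]]'

```text
clock: 16.67
position: [0.5899, -0.0065, 0.225]
ee_rot: [-3.138, 0.139, -0.005]
force: [0.1, -0.4, -0.5]
width: 0.598
gripper_force: 0.0
```

```bash
python3 - <<'E'
from h import *
b=get_image("scene");w=get_image("wrist");print(observe()["force"])
save(np.hstack([w[:,:400],cv2.resize(b[130:330,250:460],(400,384))]),"w5.png")
E
```

```text
[-0.57303075 -0.44742833 -0.29589265]
```

View pics/w5.png

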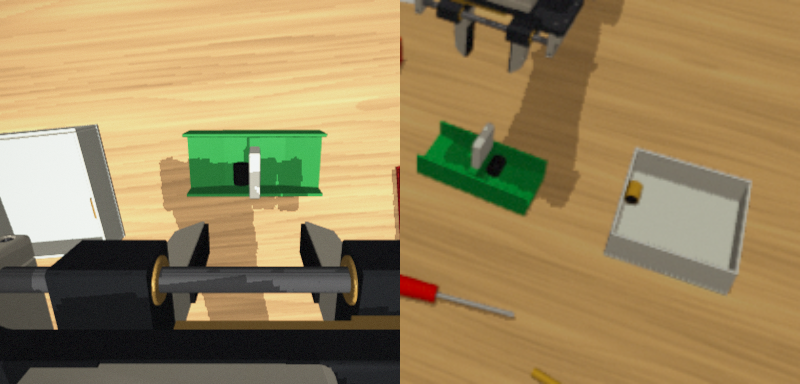

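The tray is flat on the bench with the plug in it, the ferrule is in the white tub, and the gripper is clear. Handing in.

```bash
python3 -c "
from cell import *
print(sign_off())"
```

```text
the job is handed in; nothing more can be done
None
```

The job is handed in at about 17 s on the clock: the ferrule is in the white tub, the plug is still in the tray, and the tray is flat on the bench with the gripper clear.

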